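# Fit reflectors and lenses to three lamp heads

## Robot

A 6-joint arm with a two-finger parallel gripper is mounted at the origin on a cart in front of the work surface, level with it; the furniture and walls round the work are solid. World frame = base frame: x ahead of the robot, y to its left, z up, the work surface at z = 0. Lengths are in m, angles in rad, forces in N, time in s.
With the tool pointing down it reaches from about 0.3 to 0.875 m from the base axis. Payload 6.4 kg.
Tool frame: the origin (TCP) lies between the finger pads; the fingertips stand ctrl.tip_extent ahead of it and the grasp point (between the pads) is the TCP (ctrl.tip_extent is the distance from the TCP to the fingertips, in m); z points along the fingers, y is the line along which they close (so a half turn about z gives the same grasp; the last joint's range is limited). The gripper opens to 85 mm and grips with 20 to 120 N. Pads are 22 mm wide; open, the fingers measure 114 mm over their backs; the gripper's body (76 mm by 85 mm) begins 54 mm behind the grasp point. The pads swing forward as they close: fully open they stand 13 mm farther back than shut.
Start: joints at [0.942, 0.181, 1.607, -0, 1.354, -0.206], TCP at [0.236, 0.524, 0.25] pointing down, gripper open.
Joint ranges: [-2.99, 2.99], [-0.89, 2.07], [0.3, 2.58], [-1.14, 4.28], [0, 2.63], [-3.12, 3.12]. Speed limits (rad/s): [2.57, 2.57, 3.01, 3.14, 3.14, 3.14].

## Interface

Orientations are given as a unit quaternion [w, x, y, z].
In Python, from bench import ctrl gives the robot as it stands.
- The arm moves only by the tool send_rows, never from a script. Its arguments are lists of equal length, an entry for each row: "dr": the turn, a rotation vector about the tool's x, y, z in units of 6 degrees (1.0 is 6 degrees), a list of three; "xyz": the shift along the tool's x, y, z in cm, a list of three; "jaw": the opening in per cent of the stroke, from 0 (shut) to 100 (fully open). In form: {"dr": [[wx, wy, wz], ...], "xyz": [[dx, dy, dz], ...], "jaw": [jaw, ...]}. A call has exactly 8 rows; each row is the pose to reach, as a shift and turn from the pose commanded when the call began, along the tool's axes at that moment; what a row does not reach only later rows make up. A row lasts 1/8 s, in which the tool goes at most 62.5 mm and 10.7 degrees, less where a joint would pass 70% of its speed; a pose out of reach is approached as far as the arm can. A call with a gripper value outside its range is refused whole. The fingers move at their own pace and stop on an object; the grip force is fixed at half the most. Time passes only in rows, so rows that repeat a pose let the fingers close, or fill a call up. It gives the time, the measured TCP pose, the force, the opening and the grip force at its end, in the units of the state.
- ctrl.get_obs(): the state, without advancing time (a new reading comes with each control period).
- ctrl.camera(name): name is "scene" or "top" or "wrist"; returns the picture (480x640x3 uint8, red, green, blue); there is no depth.
- ctrl.calibration(name): a dict with "camera_matrix" (3x3 intrinsics, pixels), "world_from_camera" (4x4, takes a point from camera to world coordinates). Camera axes: x right, y up, looking along -z (the intrinsics and any distortion apply to the point x, -y, -z); pixel columns grow to the right and rows downward; lengths in m; the calibration is good to about 2 mm. A picture is of the moment at which its call begins: read the wrist's pose just before it. calibration takes no time and is no camera call; for the wrist camera it gives the pose at the moment of the call.
- ctrl.hand_in(): hands the job in; it is judged then, once.
The state is a dict: "time_s": time; "q": joint angles; "dq": joint speeds; "joint_efforts": joint torques, N m; "eef_pos": TCP position; "eef_rot": TCP orientation; "wrist_force": force on the tool from outside, world axes, zero at the start; "torque": the same for the moment, N m; "opening": opening from 0.0 (shut) to 1.0 (fully open); "grasp_force": force on a finger pad.
Only numpy, scipy, OpenCV 4.12 (cv2) and the standard library are available. Lean on these libraries where they do the work, as an engineer would, in place of code of your own. Each camera call takes 0.05 s, during which the arm holds its last target. There are 200 camera calls.

## Task

Finish the three lamp heads on the bench. Each head takes the reflector of its own size, mouth up with its lip down on the head's rim, and then the lens of the same size on top with its ring down flat on the reflector's lip; the medium head already has its reflector. Press each part home only lightly, and leave everything seated level and let go.

Things in the scene. Friction and masses are not known exactly. Their poses are not given: they have to be found in the camera images.
- head_large: Lamp head, large size: dark finned heat sink standing upright, fixed to the table, 62 mm diameter, 54 mm high, with a bright rim and a tapered cup open upwards (mouth 56 mm bore) with a yellow LED at its bottom. Origin: centre of its underside; z up along its axis. The large reflector is seated when its lip rests on the rim all round, that is with its origin 30 mm above this origin.
- head_medium: Lamp head, medium size: dark finned heat sink standing upright, fixed to the table, 52 mm diameter, 52 mm high, with a bright rim and a tapered cup open upwards (mouth 46 mm bore) with a yellow LED at its bottom. Origin: centre of its underside; z up along its axis. Its reflector is already seated in it, so its top is the reflector's lip at 66 mm.
- head_small: Lamp head, small size: dark finned heat sink standing upright, fixed to the table, 42 mm diameter, 50 mm high, with a bright rim and a tapered cup open upwards (mouth 36 mm bore) with a yellow LED at its bottom. Origin: centre of its underside; z up along its axis. The small reflector is seated when its lip rests on the rim all round, that is with its origin 30 mm above this origin.
- reflector_large: Bright metal reflector cup, large size, tapered, mouth up, narrow foot (30 mm) down, 38 mm high. Its top 14 mm is an upright cylindrical lip of 66 mm diameter (bore 56 mm), wider than the cone below it. Origin: centre of the foot's underside; z up along its axis. 70 g; grip the lip, fingertips no lower than its lower edge (24 mm above the origin), which comes to rest on the head's rim.
- reflector_medium: Bright metal reflector cup, medium size, tapered, mouth up, narrow foot (25 mm) down, 36 mm high. Its top 14 mm is an upright cylindrical lip of 56 mm diameter (bore 46 mm), wider than the cone below it. Origin: centre of the foot's underside; z up along its axis. It already stands seated in the medium head and stays there.
- reflector_small: Bright metal reflector cup, small size, tapered, mouth up, narrow foot (21 mm) down, 34 mm high. Its top 14 mm is an upright cylindrical lip of 46 mm diameter (bore 36 mm), wider than the cone below it. Origin: centre of the foot's underside; z up along its axis. 70 g; grip the lip, fingertips no lower than its lower edge (20 mm above the origin), which comes to rest on the head's rim.
- lens_large: Lens, large: clear glass dome in a black ribbed ring, 70 mm across, 80 g. Ring 8 to 22 mm above the origin (dome to 27); below it a tapered glass spigot, 40 mm at the foot, 52 mm under the ring. Origin: centre of the spigot's foot; z up. Grip the ring, fingertips no lower than its lower edge. Seated: spigot in the large reflector's mouth, ring on its lip, origin 60 mm above the head's.
- lens_medium: Lens, medium: clear glass dome in a black ribbed ring, 60 mm across, 80 g. Ring 8 to 22 mm above the origin (dome to 27); below it a tapered glass spigot, 30 mm at the foot, 42 mm under the ring. Origin: centre of the spigot's foot; z up. Grip the ring, fingertips no lower than its lower edge. Seated: spigot in the medium reflector's mouth, ring on its lip, origin 58 mm above the head's.
- lens_small: Lens, small: clear glass dome in a black ribbed ring, 50 mm across, 80 g. Ring 8 to 22 mm above the origin (dome to 27); below it a tapered glass spigot, 20 mm at the foot, 32 mm under the ring. Origin: centre of the spigot's foot; z up. Grip the ring, fingertips no lower than its lower edge. Seated: spigot in the small reflector's mouth, ring on its lip, origin 56 mm above the head's.

How it is judged:
By the outcome, as a careful person would: the job done as asked, in the order asked, and still so for the second after the job is handed in, with the robot touching nothing.
It also fails if it takes over 112 s, if anything falls off the work surface, if the arm or the gripper's body presses on something with over 40 N, if the wrist force passes 120 N, or if a joint passes its speed limit or range.

## Working session

There is one attempt and no reset: what is moved stays moved. The work goes in short steps, Python scripts to look and compute and a tool call to move; the robot and the scene stay as the last step left them, time stands still between calls to the robot, and variables do not carry over. Pictures are saved under pics/ and viewed, at most 14 in all, crops included, and the job is handed in when it is done.

Besides the shell and the picture viewer there is one more tool, called by a JSON object that holds its "op" and its "data". send_rows: Moves the arm, as the interface text tells. Its arguments: {"type":"object","properties":{"dr":{"type":"array","items":{"type":"array","items":{"type":"number"}}},"xyz":{"type":"array","items":{"type":"array","items":{"type":"number"}}},"jaw":{"type":"array","items":{"type":"number"}}},"required":["dr","xyz","jaw"]}

```bash
ls; mkdir -p pics; python3 - <<'E'
from bench import ctrl
import cv2,numpy as np
o=ctrl.get_obs();print(o,ctrl.tip_extent)
for n in("top","scene"):
    c=ctrl.calibration(n);print(n,c)
    cv2.imwrite(f"pics/{n}0.png",ctrl.camera(n)[:,:,::-1])
print(ctrl.calibration("wrist"))
E
```

```text
pics
{'time_s': 0.0, 'q': array([ 9.41699430e-01,  1.81592884e-01,  1.60799257e+00,  3.80998932e-05,
        1.35378490e+00, -2.06314649e-01]), 'dq': array([-5.42509469e-04, -4.56345241e-04, -4.33411455e-04, -3.34037681e-04,
        9.55576270e-05, -3.21044952e-04]), 'joint_efforts': array([ 3.71835713e-04, -4.44858992e+01, -3.51343775e+01, -3.01931814e-04,
        9.02968895e-03, -9.63832214e-07]), 'eef_pos': array([0.23559744, 0.52395972, 0.24936243]), 'eef_rot': array([-3.77576317e-04,  2.09824204e-01,  9.77738724e-01, -8.04885690e-04]), 'wrist_force': array([-0.32315463,  0.13609158,  0.2294336 ]), 'torque': array([ 0.01435885, -0.04818973,  0.01942895]), 'grasp_force': 0.0, 'opening': 0.9969507907405429} 0.019
top {'camera_matrix': array([[601.69862442,   0.        , 323.64708997],
       [  0.        , 601.69862442, 237.10235145],
       [  0.        ,   0.        ,   1.        ]]), 'world_from_camera': array([[ 0.0215037 ,  0.99075559, -0.13394385,  0.40552935],
       [-0.99953461,  0.0184054 , -0.02432696, -0.08772027],
       [-0.02163678,  0.13440463,  0.99069029,  1.11263
[... 350 characters left out ...]
  0.31892521, -0.38115188, -0.57909315],
       [ 0.01626061,  0.78474393,  0.61960678,  0.90107801],
       [ 0.        ,  0.        ,  0.        ,  1.        ]])}
{'camera_matrix': array([[359.29305156,   0.        , 324.66485593],
       [  0.        , 359.29305156, 236.16375419],
       [  0.        ,   0.        ,   1.        ]]), 'world_from_camera': array([[ 4.11434251e-01, -8.72880613e-01, -2.62300006e-01,
         1.68912805e-01],
       [ 9.11439210e-01,  3.93822952e-01,  1.19088405e-01,
         5.56027382e-01],
       [-6.50197402e-04, -2.88067559e-01,  9.57609868e-01,
         3.73419969e-01],
       [ 0.00000000e+00,  0.00000000e+00,  0.00000000e+00,
         1.00000000e+00]])}
```

View pics/top0.png

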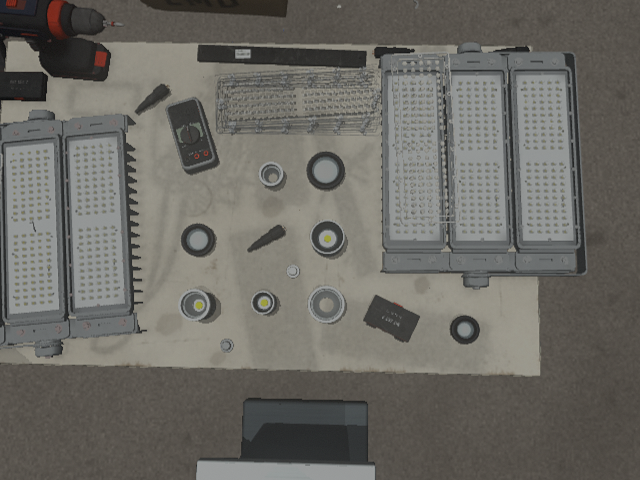

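View pics/scene0.png

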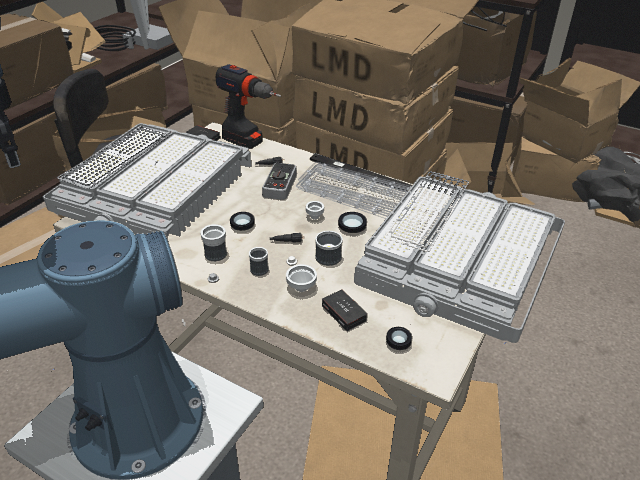

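```bash
cat > h.py <<'E'
from bench import ctrl
import cv2,numpy as np
from scipy.spatial.transform import Rotation as R
def ray(n,uv,z,c=None):
    c=c or ctrl.calibration(n);T=c["world_from_camera"]
    p=np.linalg.inv(c["camera_matrix"])@[*uv,1];d=T[:3,:3]@[p[0],-p[1],-p[2]]
    return T[:3,3]+d*(z-T[2,3])/d[2]
def pix(n,P,c=None):
    c=c or ctrl.calibration(n);T=c["world_from_camera"]
    p=T[:3,:3].T@(np.array(P)-T[:3,3]);q=c["camera_matrix"]@[p[0],-p[1],-p[2]];return q[:2]/q[2]
DOWN=R.from_matrix(np.array([[-1,0,0],[0,1,0],[0,0,-1.]]).T)
def go(P,o=None,rot=DOWN):
    o=o or ctrl.get_obs();q=o["eef_rot"];r=R.from_quat([q[1],q[2],q[3],q[0]])
    print("xyz cm",np.round(100*r.inv().apply(np.array(P)-o["eef_pos"]),2),"dr",np.round(np.degrees((r.inv()*rot).as_rotvec())/6,2))
def grab(name,n="wrist"):
    o=ctrl.get_obs();c=ctrl.calibration(n);im=ctrl.camera(n)[:,:,::-1].copy()
    cv2.imwrite(f"pics/{name}.png",im);np.savez(f"pics/{name}.npz",**c);return im,c,o
E
python3 - <<'E'
from h import *
for n,u,v,z in[("refS",272,173,.034),("lensL",325,170,.02),("lensM",198,239,.02),("headL",328,237,.054),("headM",196,304,.066),("headS",263,302,.05),("refL",326,304,.038),("lensS",464,329,.02),("fixLedge",140,330,.06),("fixRcorner",385,270,.06),("box",420,315,.03),("screw",292,271,.01)]:
    print(n,ray("top",(u,v),z).round(3))
go([.22,.1,.3])
E
```

```text
refS [0.669 0.036 0.034]
lensL [ 0.679 -0.061  0.02 ]
lensM [0.545 0.17  0.02 ]
headL [ 0.549 -0.069  0.054]
headM [0.426 0.157 0.066]
headS [0.432 0.043 0.05 ]
refL [ 0.431 -0.068  0.038]
lensS [ 0.392 -0.315  0.02 ]
fixLedge [0.379 0.254 0.06 ]
fixRcorner [ 0.492 -0.17   0.06 ]
box [ 0.415 -0.236  0.03 ]
screw [ 0.491 -0.004  0.01 ]
xyz cm [-15.97 -39.31  -5.  ] dr [-0.01 -0.01 -4.04]
```

{"op": "send_rows", "data": {"dr": [[0,0,-1],[0,0,-2],[0,0,-3],[0,0,-4],[0,0,-4.04],[0,0,-4.04],[0,0,-4.04],[0,0,-4.04]], "xyz": [[-4,-3.6,0],[-8.2,-7.4,0],[-12.3,-11,0],[-16.5,-14.7,0],[-20.6,-18.4,0],[-24.7,-22,0],[-28.8,-25.7,0],[-32.9,-29.4,0]], "jaw": [100,100,100,100,100,100,100,100]}}

```text
time_s: 1.1
eef_pos: [0.4156, 0.1196, 0.2502]
eef_rot: [0.0, -0.0, 1.0, 0.0]
wrist_force: [0.8, -0.3, 1.1]
opening: 1.003
grasp_force: 0.0
```

```bash
python3 - <<'E'
from h import *
print(ctrl.tip_extent,ctrl.get_obs()["eef_pos"]);go([.46,.02,.25])
E
```

```text
0.019 [0.41555281 0.11959728 0.25019632]
xyz cm [-4.44 -9.96  0.02] dr [0. 0. 0.]
```

{"op": "send_rows", "data": {"dr": [[0,0,0],[0,0,0],[0,0,0],[0,0,0],[0,0,0],[0,0,0],[0,0,0],[0,0,0]], "xyz": [[-2,-4,0],[-4,-8,0],[-4.4,-10,0],[-4.4,-10,0],[-4.4,-10,0],[-4.4,-10,0],[-4.4,-10,0],[-4.4,-10,0]], "jaw": [100,100,100,100,100,100,100,100]}}

```text
time_s: 2.1
eef_pos: [0.4593, 0.0217, 0.2504]
eef_rot: [0.0, -0.001, 1.0, -0.0]
wrist_force: [-0.2, 0.7, 0.5]
opening: 1.002
grasp_force: 0.0
```

```bash
python3 - <<'E'
from h import *
im,c,o=grab("w1");print(o["eef_pos"],o["wrist_force"])
for n,P in dict(refS=(.669,.036,.034),lensL=(.679,-.061,.02),lensM=(.545,.170,.02),headL=(.549,-.069,.054),headM=(.426,.157,.066),headS=(.432,.043,.05),refL=(.431,-.068,.038)).items(): print(n,pix("wrist",P,c).round())
E
```

```text
[0.45929193 0.02173825 0.25036997] [-0.21698732  0.73789378  0.45110107]
refS [336. 388.]
lensL [253. 387.]
lensM [461. 283.]
headL [231. 301.]
headM [481. 177.]
headS [346. 181.]
refL [226. 178.]
```

View pics/w1.png

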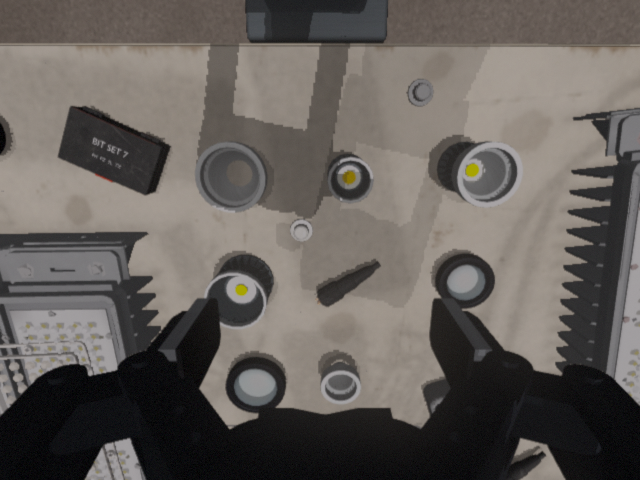

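```bash
cat >> h.py <<'E'
def circ(im,c,P,r,win=9):
    """refine circle of radius r (m) centred near P (rim plane at P[2]): Hough, then z-plane point"""
    u=pix("wrist",P,c);s=np.linalg.norm(pix("wrist",np.add(P,[0,r,0]),c)-u)
    k=4;h=int(s*1.6+12);x0,y0=(u-h).astype(int);x0=max(x0,0);y0=max(y0,0)
    roi=cv2.resize(im[y0:y0+2*h,x0:x0+2*h],None,fx=k,fy=k,interpolation=cv2.INTER_CUBIC)
    g=cv2.GaussianBlur(cv2.cvtColor(roi,cv2.COLOR_BGR2GRAY),(0,0),3)
    H=cv2.HoughCircles(g,cv2.HOUGH_GRADIENT_ALT,1.5,5,param1=120,param2=.6,minRadius=int(s*k*.9),maxRadius=int(s*k*1.1))
    out=[]
    for a,b,rr in (H[0] if H is not None else [])[:4]:
        cv2.circle(roi,(int(a),int(b)),int(rr),(0,0,255),1)
        out.append((ray("wrist",(x0+(a+.5)/k-.5,y0+(b+.5)/k-.5),P[2],c).round(4)[:2],round(rr/k/s,3)))
    return out,cv2.resize(roi,(260,260))
E
python3 - <<'E'
from h import *
im=cv2.imread("pics/w1.png");c=dict(np.load("pics/w1.npz"))
L=dict(refL=((.431,-.068,.038),.033),headL=((.549,-.069,.054),.031),headS=((.432,.043,.05),.021),headM=((.426,.157,.066),.028),lensM=((.545,.170,.022),.030),refS=((.669,.036,.034),.023))
ms=[]
for n,(P,r) in L.items():
    o,m=circ(im,c,P,r);print(n,P,o);ms.append(m)
cv2.imwrite("pics/m1.png",np.vstack([np.hstack(ms[:3]),np.hstack(ms[3:])]))
E
```

```text
refL (0.431, -0.068, 0.038) []
headL (0.549, -0.069, 0.054) []
headS (0.432, 0.043, 0.05) []
headM (0.426, 0.157, 0.066) [(array([0.4208, 0.1605]), np.float64(0.934))]
lensM (0.545, 0.17, 0.022) [(array([0.5409, 0.1717]), np.float64(1.023))]
refS (0.669, 0.036, 0.034) [(array([0.6458, 0.0363]), np.float64(1.001))]
```

View pics/m1.png

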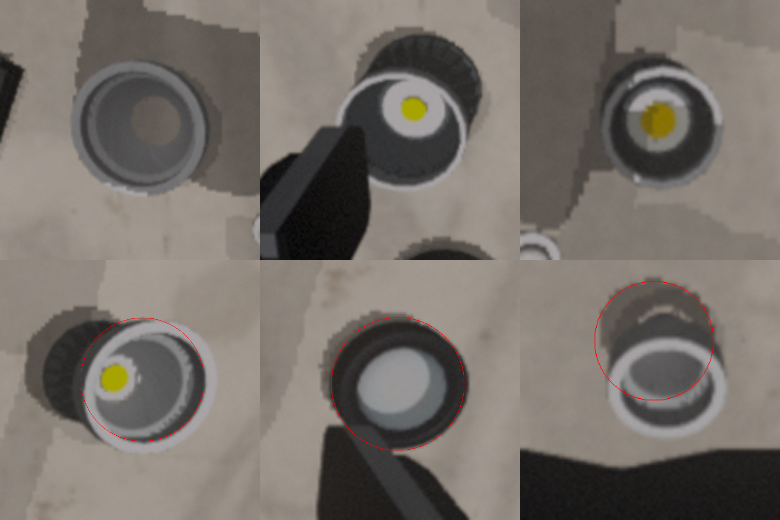

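```bash
cat >> h.py <<'E'
def unmont(c,P,r,m):
    u=pix("wrist",P,c);s=np.linalg.norm(pix("wrist",np.add(P,[0,r,0]),c)-u)
    h=int(s*1.6+12);x0,y0=(u-h).astype(int);x0=max(x0,0);y0=max(y0,0);hh=min(2*h,480-y0)
    return ray("wrist",(x0+(m[0]+.5)*2*h/260-.5,y0+(m[1]+.5)*hh/260-.5),P[2],c)
E
python3 - <<'E'
from h import *
c=dict(np.load("pics/w1.npz"))
for n,P,r,m in[("refL",(.431,-.068,.038),.033,(139,127.5)),("headL",(.549,-.069,.054),.031,(141.5,130)),("headS",(.432,.043,.05),.021,(142.5,126.5)),("headM",(.426,.157,.066),.028,(150,126)),("lensM",(.545,.170,.018),.030,(139.5,123)),("refS",(.669,.036,.034),.023,(148,128))]:
    print(n,unmont(c,P,r,m).round(4))
go([.429,-.068,.12])
E
```

```text
refL [ 0.4293 -0.064   0.038 ]
headL [ 0.5479 -0.0643  0.054 ]
headS [0.4304 0.0468 0.05  ]
headM [0.4235 0.1642 0.066 ]
lensM [0.5401 0.1731 0.018 ]
refS [0.6671 0.0419 0.034 ]
xyz cm [ 3.04 -8.96 13.03] dr [0.   0.   0.01]
```

{"op": "send_rows", "data": {"dr": [[0,0,0],[0,0,0],[0,0,0],[0,0,0],[0,0,0],[0,0,0],[0,0,0],[0,0,0]], "xyz": [[1,-3,4],[2,-6,8],[3,-8.6,12],[3,-8.6,13],[3,-8.6,13],[3,-8.6,13],[3,-8.6,13],[3,-8.6,13]], "jaw": [100,100,100,100,100,100,100,100]}}

```text
time_s: 3.15
eef_pos: [0.43, -0.0645, 0.121]
eef_rot: [0.001, -0.001, 1.0, -0.0]
wrist_force: [0.9, -0.1, -0.2]
opening: 1.003
grasp_force: 0.0
```

```bash
python3 - <<'E'
from h import *
im,c,o=grab("w2");print(o["eef_pos"],pix("wrist",o["eef_pos"],c))
for n,P in dict(headL=(.548,-.066,.054),headS=(.431,.045,.05),refL=(.430,-.066,.038)).items(): print(n,pix("wrist",P,c).round())
E
```

```text
[ 0.42996259 -0.06451497  0.12104161] [320.27339177 324.5271525 ]
headL [320. 429.]
headS [511. 262.]
refL [319. 253.]
```

View pics/w2.png

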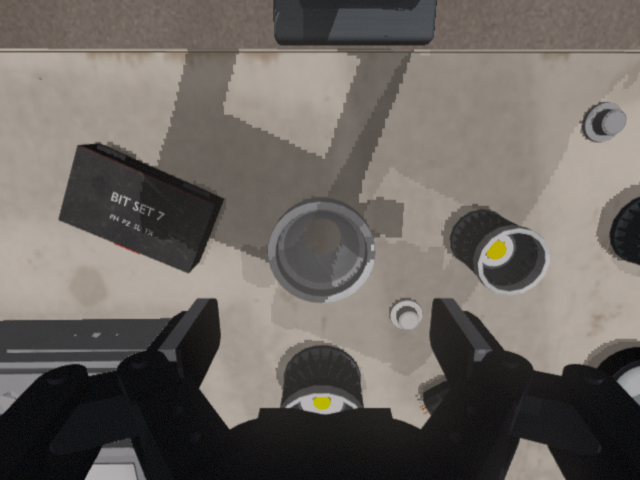

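{"op": "send_rows", "data": {"dr": [[0,0,0],[0,0,0],[0,0,0],[0,0,0],[0,0,0],[0,0,0],[0,0,0],[0,0,0]], "xyz": [[0.17,-0.15,3],[0.17,-0.15,6],[0.17,-0.15,8],[0.17,-0.15,8.45],[0.17,-0.15,8.45],[0.17,-0.15,8.45],[0.17,-0.15,8.45],[0.17,-0.15,8.45]], "jaw": [100,100,100,100,100,70,70,70]}}

```text
time_s: 4.2
eef_pos: [0.4287, -0.0666, 0.0376]
eef_rot: [0.001, -0.0, 1.0, -0.0]
wrist_force: [-3.7, 1.6, 13.1]
opening: 0.747
grasp_force: 62.6
```

{"op": "send_rows", "data": {"dr": [[0,0,0],[0,0,0],[0,0,0],[0,0,0],[0,0,0],[0,0,0],[0,0,0],[0,0,0]], "xyz": [[0,0,0],[0,0,0],[0,0,0],[0,0,0],[0,0,-2],[0,0,-5],[0,0,-8.5],[0,0,-8.5]], "jaw": [60,60,60,60,60,60,60,60]}}

```text
time_s: 5.2
eef_pos: [0.43, -0.0672, 0.124]
eef_rot: [0.003, -0.0, 1.0, -0.002]
wrist_force: [0.4, -0.6, -0.9]
opening: 0.75
grasp_force: 66.5
```

```bash
python3 - <<'E'
from h import *
im,c,o=grab("w3");print(o["eef_pos"],o["opening"],o["grasp_force"],pix("wrist",o["eef_pos"],c))
E
```

```text
[ 0.42999554 -0.06720997  0.12396025] 0.7497937482969408 66.51975229382515 [320.19722267 324.52887002]
```

View pics/w3.png

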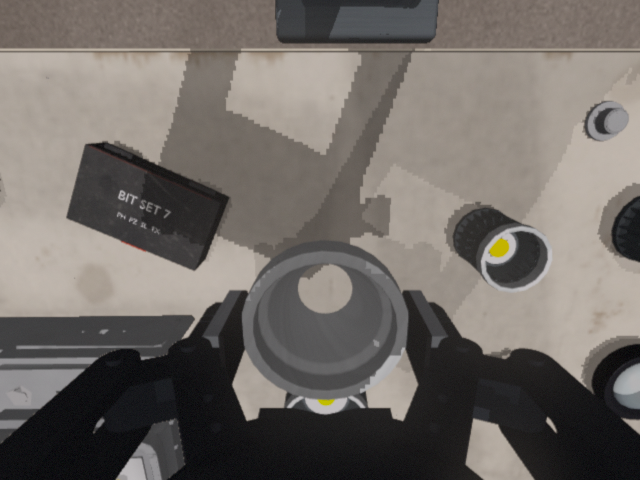

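{"op": "send_rows", "data": {"dr": [[0,0,0],[0,0,0],[0,0,0],[0,0,0],[0,0,0],[0,0,0],[0,0,0],[0,0,0]], "xyz": [[-2,2,0],[-5,5,0],[-9,9,0],[-11.8,11.2,0],[-11.8,11.2,0],[-11.8,11.2,0],[-11.8,11.2,0],[-11.8,11.2,0]], "jaw": [60,60,60,60,60,60,60,60]}}

```text
time_s: 6.25
eef_pos: [0.5451, 0.0452, 0.1207]
eef_rot: [-0.0, 0.0, 1.0, -0.0]
wrist_force: [-0.6, 0.1, -0.6]
opening: 0.749
grasp_force: 66.5
```

```bash
python3 - <<'E'
from h import *
c=dict(np.load("pics/w3.npz"));t=np.array([ 0.43, -0.0672,0.124])
print("foot exp",pix("wrist",t-[0,0,.0376],c),"lip exp",pix("wrist",t,c))
im,c,o=grab("w4");print(o["eef_pos"])
for n,P in dict(headL=(.548,-.066,.054),lensM=(.54,.171,.022)).items(): print(n,pix("wrist",P,c).round(1),pix("wrist",np.add(P,[.001,.001,0]),c).round(1))
E
```

```text
foot exp [321.28757325 283.82308996] lip exp [320.22146447 324.59316843]
[0.54511991 0.04515064 0.12074787]
headL [126.3 268.1] [128.3 269.7]
lensM [516.  237.3] [517.3 238.8]
```

View pics/w4.png

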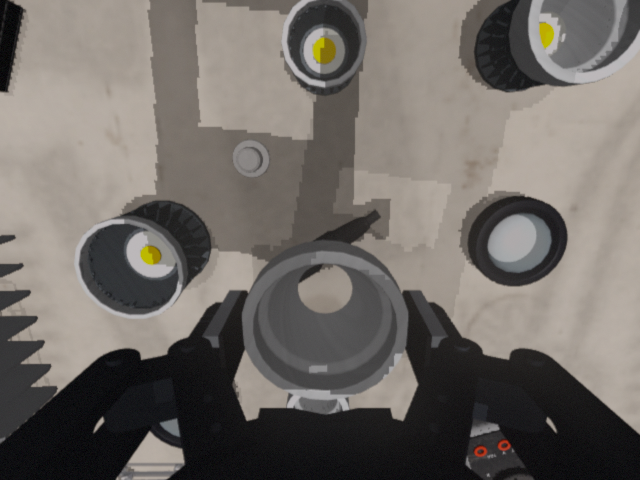

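{"op": "send_rows", "data": {"dr": [[0,0,0],[0,0,0],[0,0,0],[0,0,0],[0,0,0],[0,0,0],[0,0,0],[0,0,0]], "xyz": [[-0.1,-4,0],[-0.2,-8,0],[-0.25,-11.05,0],[-0.25,-11.05,0],[-0.25,-11.05,1],[-0.25,-11.05,3.0],[-0.25,-11.05,3.0],[-0.25,-11.05,3.0]], "jaw": [60,60,60,60,60,60,60,60]}}

```text
time_s: 7.3
eef_pos: [0.5482, -0.064, 0.0909]
eef_rot: [-0.0, -0.001, 1.0, 0.0]
wrist_force: [-0.3, -0.0, -0.3]
opening: 0.753
grasp_force: 66.5
```

```bash
python3 - <<'E'
from h import *
im,c,o=grab("w5");print(o["eef_pos"],o["wrist_force"]);go([.5475,-.0655,.0685])
E
```

```text
[ 0.54823243 -0.06395056  0.09089141] [-0.2757233  -0.03415173 -0.31933351]
xyz cm [ 0.11 -0.13  2.28] dr [-0.    0.01  0.01]
```

{"op": "send_rows", "data": {"dr": [[0,0,0],[0,0,0],[0,0,0],[0,0,0],[0,0,0],[0,0,0],[0,0,0],[0,0,0]], "xyz": [[0.05,-0.13,0.5],[0.05,-0.13,1],[0.05,-0.13,1.5],[0.05,-0.13,1.8],[0.05,-0.13,2.0],[0.05,-0.13,2.2],[0.05,-0.13,2.3],[0.05,-0.13,2.4]], "jaw": [60,60,60,60,60,60,60,60]}}

```text
time_s: 8.35
eef_pos: [0.5477, -0.066, 0.0677]
eef_rot: [-0.0, -0.0, 1.0, -0.0]
wrist_force: [-5.9, 1.2, 12.8]
opening: 0.747
grasp_force: 67.8
```

{"op": "send_rows", "data": {"dr": [[0,0,0],[0,0,0],[0,0,0],[0,0,0],[0,0,0],[0,0,0],[0,0,0],[0,0,0]], "xyz": [[0,0,0],[0,0,0],[0,0,0],[0,0,0],[0,0,-2],[0,0,-5],[0,0,-9],[0,0,-9]], "jaw": [85,100,100,100,100,100,100,100]}}

```text
time_s: 9.35
eef_pos: [0.5501, -0.0667, 0.1605]
eef_rot: [0.003, -0.0, 1.0, -0.001]
wrist_force: [-0.7, 0.2, 0.5]
opening: 1.0
grasp_force: 0.0
```

```bash
python3 - <<'E'
from h import *
im,c,o=grab("w6");print(o["eef_pos"],pix("wrist",(.5475,-.0655,.068),c))
go([.63,.04,.15],o)
E
```

```text
[ 0.55008084 -0.06673693  0.16046952] [324.12081066 243.48793829]
xyz cm [-7.99 10.67  1.08] dr [-0.02  0.06  0.  ]
```

View pics/w6.png

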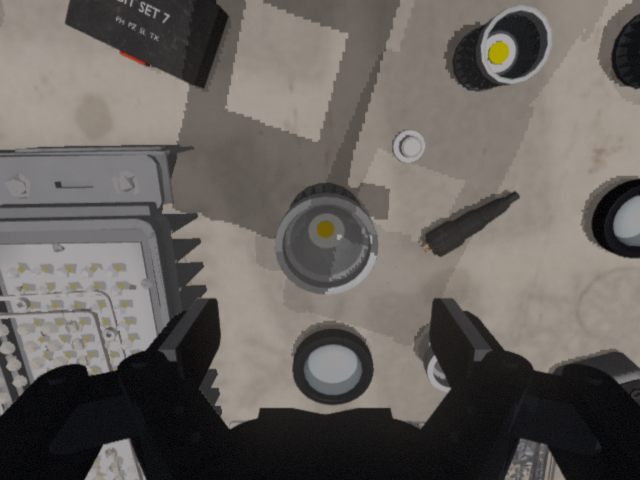

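```bash
python3 - <<'E'
from h import *
c=dict(np.load("pics/w6.npz"));print(ray("wrist",(333,362.5),.017,c),ray("wrist",(326.5,246.5),.067,c));go([.677,-.063,.11])
E
```

```text
[ 0.67374413 -0.0580638   0.017     ] [ 0.54985456 -0.06398919  0.067     ]
xyz cm [-12.81   0.33   4.88] dr [-0.01  0.03  0.  ]
```

{"op": "send_rows", "data": {"dr": [[0,0,0],[0,0,0],[0,0,0],[0,0,0],[0,0,0],[0,0,0],[0,0,0],[0,0,0]], "xyz": [[-4,0.2,1],[-8,0.4,3],[-12.5,0.65,5],[-12.5,0.65,5],[-12.5,0.65,5],[-12.5,0.65,5],[-12.5,0.65,5],[-12.5,0.65,5]], "jaw": [100,100,100,100,100,100,100,100]}}

```text
time_s: 10.4
eef_pos: [0.6727, -0.0596, 0.1079]
eef_rot: [0.001, -0.0, 1.0, -0.0]
wrist_force: [0.6, -0.4, 0.0]
opening: 1.001
grasp_force: 0.0
```

```bash
cat >> h.py <<'E'
def lens(im,c,P,r,th=55):
    u=pix("wrist",P,c);s=np.linalg.norm(pix("wrist",np.add(P,[0,r,0]),c)-u);h=int(s*1.35)
    x0,y0=(u-h).astype(int);x0=max(x0,0);y0=max(y0,0);roi=im[y0:y0+2*h,x0:x0+2*h]
    m=(roi.max(2)<th).astype(np.uint8);m=cv2.morphologyEx(m,cv2.MORPH_OPEN,np.ones((5,5)))
    k=max(cv2.findContours(m,cv2.RETR_EXTERNAL,cv2.CHAIN_APPROX_NONE)[0],key=cv2.contourArea)
    x,y,w,hh=cv2.boundingRect(k);cx,cy=x0+x+(w-1)/2,y0+y+(hh-1)/2
    print("px",(cx,cy),"size",w,hh,"exp",2*s,"roi",2*h,"->",ray("wrist",(cx,cy),P[2],c).round(4));return roi
E
python3 - <<'E'
from h import *
im,c,o=grab("w7");print(o["eef_pos"])
for th in(45,55,70): lens(im,c,(.675,-.059,.016),.035,th)
E
```

```text
[ 0.67269572 -0.0596349   0.10789465]
px (np.float64(323.5), np.float64(245.0)) size 110 83 exp 110.10513125713007 roi 148 -> [ 0.6704 -0.0586  0.016 ]
px (np.float64(323.5), np.float64(256.5)) size 110 108 exp 110.10513125713007 roi 148 -> [ 0.6782 -0.0586  0.016 ]
px (np.float64(323.5), np.float64(256.5)) size 112 108 exp 110.10513125713007 roi 148 -> [ 0.6782 -0.0586  0.016 ]
```

{"op": "send_rows", "data": {"dr": [[0,0,0],[0,0,0],[0,0,0],[0,0,0],[0,0,0],[0,0,0],[0,0,0],[0,0,0]], "xyz": [[-0.5,0,3],[-0.5,0,6],[-0.5,0,8.3],[-0.5,0,8.8],[-0.5,0,8.8],[-0.5,0,8.8],[-0.5,0,8.8],[-0.5,0,8.8]], "jaw": [100,100,100,100,100,75,70,70]}}

```text
time_s: 11.45
eef_pos: [0.6793, -0.0598, 0.021]
eef_rot: [0.002, -0.0, 1.0, -0.0]
wrist_force: [0.6, 0.7, 7.5]
opening: 0.79
grasp_force: 68.0
```

{"op": "send_rows", "data": {"dr": [[0,0,0],[0,0,0],[0,0,0],[0,0,0],[0,0,0],[0,0,0],[0,0,0],[0,0,0]], "xyz": [[0,0,0],[0,0,0],[0,0,0],[0,0,-3],[0,0,-7],[0,0,-11],[0,0,-11],[0,0,-11]], "jaw": [65,65,65,65,65,65,65,65]}}

```text
time_s: 12.45
eef_pos: [0.6771, -0.0593, 0.1282]
eef_rot: [-0.0, -0.0, 1.0, 0.0]
wrist_force: [0.5, -0.7, -1.2]
opening: 0.791
grasp_force: 67.6
```

```bash
python3 - <<'E'
from h import *
go([.5477,-.0657,.13])
E
```

```text
xyz cm [12.94 -0.63 -0.17] dr [ 0.   -0.01  0.  ]
```

{"op": "send_rows", "data": {"dr": [[0,0,0],[0,0,0],[0,0,0],[0,0,0],[0,0,0],[0,0,0],[0,0,0],[0,0,0]], "xyz": [[4,-0.2,0],[8,-0.4,0],[12,-0.6,0],[12.9,-0.65,0],[12.9,-0.65,1],[12.9,-0.65,2.7],[12.9,-0.65,2.7],[12.9,-0.65,2.7]], "jaw": [65,65,65,65,65,65,65,65]}}

```text
time_s: 13.45
eef_pos: [0.549, -0.0659, 0.1013]
eef_rot: [-0.0, -0.0, 1.0, 0.0]
wrist_force: [0.4, 0.6, -1.4]
opening: 0.791
grasp_force: 67.5
```

```bash
python3 - <<'E'
from h import *
im,c,o=grab("w8");print(o["eef_pos"],o["wrist_force"]);go([.5477,-.0657,.081],o)
E
```

```text
[ 0.54897318 -0.0659004   0.10125558] [ 0.44104165  0.57553569 -1.35240657]
xyz cm [0.13 0.02 2.03] dr [ 0.   -0.01  0.  ]
```

View pics/w8.png

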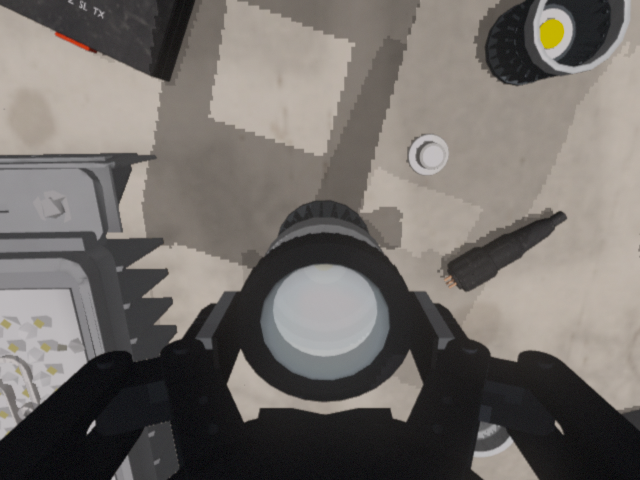

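{"op": "send_rows", "data": {"dr": [[0,0,0],[0,0,0],[0,0,0],[0,0,0],[0,0,0],[0,0,0],[0,0,0],[0,0,0]], "xyz": [[0.1,0,0.5],[0.1,0,1],[0.1,0,1.4],[0.1,0,1.7],[0.1,0,1.9],[0.1,0,2.0],[0.1,0,2.1],[0.1,0,2.1]], "jaw": [65,65,65,65,65,65,65,65]}}

```text
time_s: 14.5
eef_pos: [0.5478, -0.066, 0.081]
eef_rot: [0.0, -0.0, 1.0, -0.0]
wrist_force: [-0.4, 0.3, 1.1]
opening: 0.791
grasp_force: 67.6
```

{"op": "send_rows", "data": {"dr": [[0,0,0],[0,0,0],[0,0,0],[0,0,0],[0,0,0],[0,0,0],[0,0,0],[0,0,0]], "xyz": [[0,0,0.1],[0,0,0.1],[0,0,0.1],[0,0,0.1],[0,0,0.05],[0,0,0.05],[0,0,0.05],[0,0,0.05]], "jaw": [65,65,65,65,85,100,100,100]}}

```text
time_s: 15.5
eef_pos: [0.5476, -0.066, 0.0801]
eef_rot: [-0.0, -0.0, 1.0, 0.0]
wrist_force: [0.4, -0.0, 0.7]
opening: 0.999
grasp_force: 0.0
```

{"op": "send_rows", "data": {"dr": [[0,0,0],[0,0,0],[0,0,0],[0,0,0],[0,0,0],[0,0,0],[0,0,0],[0,0,0]], "xyz": [[0,0,-3],[0,0,-7],[-4,3,-8],[-8,8,-5],[-11.7,10.5,-4],[-11.7,10.5,-4],[-11.7,10.5,-4],[-11.7,10.5,-4]], "jaw": [100,100,100,100,100,100,100,100]}}

```text
time_s: 16.5
eef_pos: [0.6644, 0.0382, 0.1211]
eef_rot: [0.0, 0.0, 1.0, -0.0]
wrist_force: [0.2, 0.3, -0.3]
opening: 1.005
grasp_force: 0.0
```

```bash
python3 - <<'E'
from h import *
im,c,o=grab("w9");print(o["eef_pos"],ctrl.get_obs()["q"].round(2))
for P in((.667,.039,.034),(.5478,-.066,.082)): print(pix("wrist",P,c).round(1),pix("wrist",np.add(P,[.001,.001,0]),c).round(1))
E
```

```text
[0.66440029 0.03818119 0.12105099] [-0.12  0.51  1.46 -0.    1.18 -1.69]
[323.1 255. ] [324.7 256.5]
[58.7 15. ] [61.8 17.8]
```

View pics/w9.png

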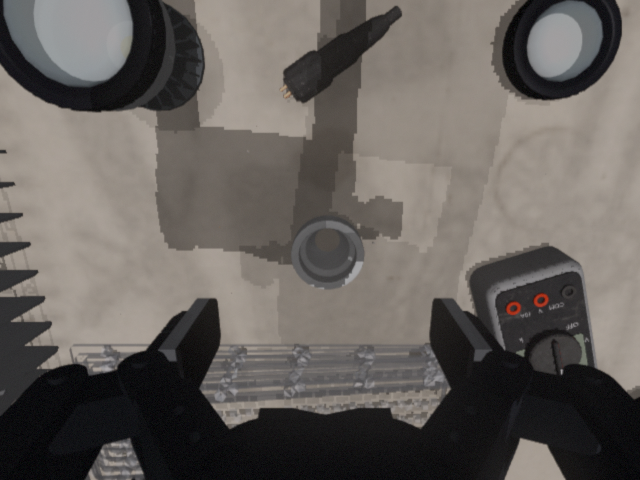

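{"op": "send_rows", "data": {"dr": [[0,0,0],[0,0,0],[0,0,0],[0,0,0],[0,0,0],[0,0,0],[0,0,0],[0,0,0]], "xyz": [[-0.2,0.15,3],[-0.2,0.15,6],[-0.2,0.15,8.2],[-0.2,0.15,8.6],[-0.2,0.15,8.6],[-0.2,0.15,8.6],[-0.2,0.15,8.6],[-0.2,0.15,8.6]], "jaw": [80,80,80,80,80,60,45,45]}}

```text
time_s: 17.55
eef_pos: [0.6682, 0.0404, 0.0363]
eef_rot: [0.002, -0.0, 1.0, -0.0]
wrist_force: [0.5, -0.4, 6.8]
opening: 0.511
grasp_force: 61.4
```

{"op": "send_rows", "data": {"dr": [[0,0,0],[0,0,0],[0,0,0],[0,0,0],[0,0,0],[0,0,0],[0,0,0],[0,0,0]], "xyz": [[0,0,0],[0,0,0],[0,0,0],[0,0,0],[0,0,-3],[0,0,-7],[0,0,-11],[0,0,-11]], "jaw": [40,40,40,40,40,40,40,40]}}

```text
time_s: 18.55
eef_pos: [0.6694, 0.0403, 0.1492]
eef_rot: [0.004, -0.0, 1.0, -0.0]
wrist_force: [0.4, -0.8, -0.9]
opening: 0.508
grasp_force: 61.4
```

```bash
python3 - <<'E'
from h import *
go([.4305,.044,.145])
E
```

```text
xyz cm [23.9   0.38  0.22] dr [-0.01  0.08  0.  ]
```

{"op": "send_rows", "data": {"dr": [[0,0,0],[0,0,0],[0,0,0],[0,0,0],[0,0,0],[0,0,0],[0,0,0],[0,0,0]], "xyz": [[5,0.1,0],[10,0.2,0],[15,0.3,0],[20,0.4,0],[23.9,0.42,1],[23.9,0.42,3],[23.9,0.42,5.5],[23.9,0.42,5.5]], "jaw": [40,40,40,40,40,40,40,40]}}

```text
time_s: 19.55
eef_pos: [0.4252, 0.0451, 0.0872]
eef_rot: [-0.003, -0.0, 1.0, 0.0]
wrist_force: [0.6, -1.0, -1.0]
opening: 0.514
grasp_force: 61.4
```

```bash
python3 - <<'E'
from h import *
im,c,o=grab("w10");print(o["eef_pos"],o["wrist_force"]);go([.4305,.0445,.066],o)
E
```

```text
[0.42521317 0.04506946 0.08721491] [ 0.55290698 -0.96631185 -0.98326413]
xyz cm [-0.54 -0.06  2.12] dr [ 0.01 -0.05  0.  ]
```

View pics/w10.png

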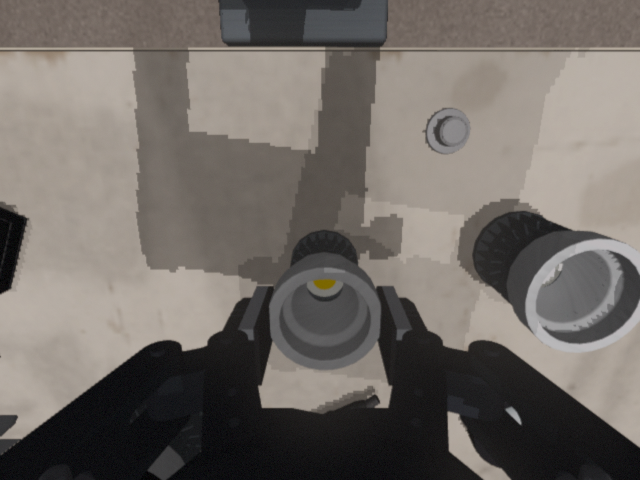

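{"op": "send_rows", "data": {"dr": [[0,0,0],[0,0,0],[0,0,0],[0,0,0],[0,0,0],[0,0,0],[0,0,0],[0,0,0]], "xyz": [[-0.1,0,0],[-0.1,0,0],[-0.1,0,0],[-0.1,0,0],[-0.1,0,0],[-0.1,0,0],[-0.1,0,0],[-0.1,0,0]], "jaw": [40,40,40,40,40,40,40,40]}}

```text
time_s: 20.6
eef_pos: [0.4286, 0.0447, 0.0893]
eef_rot: [-0.0, -0.0, 1.0, 0.0]
wrist_force: [-0.2, 0.5, -0.7]
opening: 0.509
grasp_force: 61.4
```

```bash
python3 - <<'E'
from h import *
go([.4305,.0445,.066])
E
```

```text
xyz cm [-0.19 -0.02  2.33] dr [ 0. -0.  0.]
```

{"op": "send_rows", "data": {"dr": [[0,0,0],[0,0,0],[0,0,0],[0,0,0],[0,0,0],[0,0,0],[0,0,0],[0,0,0]], "xyz": [[-0.15,0,0.5],[-0.15,0,1],[-0.15,0,1.5],[-0.15,0,1.8],[-0.15,0,2.0],[-0.15,0,2.2],[-0.15,0,2.3],[-0.15,0,2.4]], "jaw": [40,40,40,40,40,40,40,40]}}

```text
time_s: 21.6
eef_pos: [0.4302, 0.0447, 0.0662]
eef_rot: [-0.0, -0.0, 1.0, -0.0]
wrist_force: [-7.6, 0.8, 20.6]
opening: 0.511
grasp_force: 63.2
```

{"op": "send_rows", "data": {"dr": [[0,0,0],[0,0,0],[0,0,0],[0,0,0],[0,0,0],[0,0,0],[0,0,0],[0,0,0]], "xyz": [[0.08,0,-0.1],[0.08,0,-0.1],[0.08,0,-0.1],[0.08,0,-0.1],[0,0,-3],[0,0,-6],[0,0,-9],[0,0,-9]], "jaw": [40,65,90,100,100,100,100,100]}}

```text
time_s: 22.6
eef_pos: [0.432, 0.0444, 0.1575]
eef_rot: [0.003, -0.0, 1.0, -0.0]
wrist_force: [0.7, -0.5, -0.5]
opening: 0.999
grasp_force: 0.0
```

```bash
python3 - <<'E'
from h import *
im,c,o=grab("w11");print(o["eef_pos"],o["opening"])
u=pix("wrist",(.43,.0445,.064),c);u2=pix("wrist",(.4235,.1625,.066),c);print(u,u2,pix("wrist",(.431,.0455,.064),c))
a=[im[int(v[1])-75:int(v[1])+75,int(v[0])-90:int(v[0])+90] for v in(u,)]
x,y=int(u[0])-90,int(u[1])-100;cv2.imwrite("pics/m2.png",cv2.resize(im[y:y+200,x:x+320],None,fx=2.5,fy=2.5));print("orig",x,y)
E
```

```text
[0.43196902 0.04440581 0.15752477] 0.999203879862046
[322.0796886  244.13859604] [510.63730406 235.11915005] [323.65390782 245.62732554]
orig 232 144
```

View pics/m2.png

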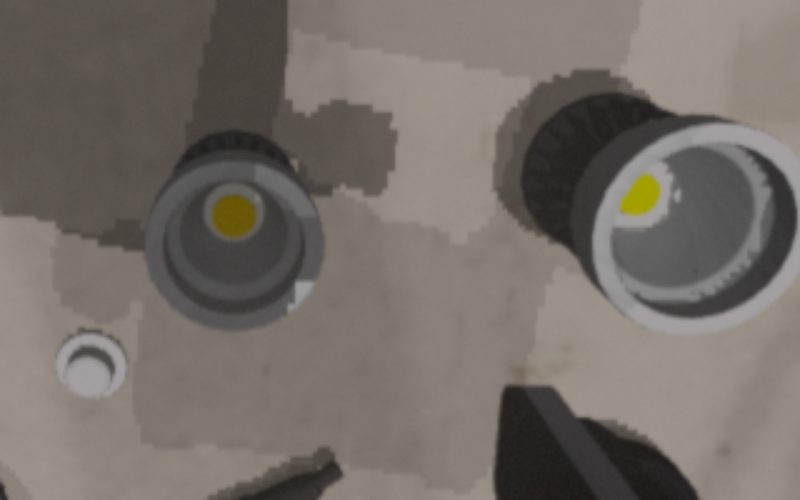

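{"op": "send_rows", "data": {"dr": [[0,0,0],[0,0,0],[0,0,0],[0,0,0],[0,0,0],[0,0,0],[0,0,0],[0,0,0]], "xyz": [[0.5,-5,0],[1,-10,0],[2,-16,0],[3,-22,0],[3.5,-28,0],[4,-33,1],[4,-35.9,2],[4,-35.9,3]], "jaw": [100,100,100,100,100,100,100,100]}}

```text
time_s: 23.65
eef_pos: [0.3894, -0.3156, 0.1235]
eef_rot: [-0.001, 0.001, 1.0, 0.001]
wrist_force: [-0.4, 0.7, -0.7]
opening: 1.0
grasp_force: 0.0
```

{"op": "send_rows", "data": {"dr": [[0,0,0],[0,0,0],[0,0,0],[0,0,0],[0,0,0],[0,0,0],[0,0,0],[0,0,0]], "xyz": [[0,0,0],[0,0,0],[0,0,0],[0,0,0],[0,0,0],[0,0,0],[0,0,0],[0,0,0]], "jaw": [100,100,100,100,100,100,100,100]}}

```text
time_s: 24.65
eef_pos: [0.3902, -0.3143, 0.1253]
eef_rot: [-0.0, -0.0, 1.0, 0.0]
wrist_force: [-0.3, -0.3, 0.1]
opening: 0.998
grasp_force: 0.0
```

```bash
python3 - <<'E'
from h import *
im,c,o=grab("w12");print(o["eef_pos"],o["eef_rot"],pix("wrist",o["eef_pos"],c))
for th in(55,70): lens(im,c,(.392,-.315,.015),.025,th)
E
```

```text
[ 0.39020668 -0.31433461  0.12527571] [-1.02771462e-05 -9.15146331e-05  9.99999996e-01  1.91703598e-05] [320.28000243 324.58765928]
px (np.float64(322.0), np.float64(241.0)) size 73 73 exp 73.04993058590686 roi 98 -> [ 0.391  -0.3143  0.015 ]
px (np.float64(322.0), np.float64(240.5)) size 75 74 exp 73.04993058590686 roi 98 -> [ 0.3906 -0.3143  0.015 ]
```

{"op": "send_rows", "data": {"dr": [[0,0,0],[0,0,0],[0,0,0],[0,0,0],[0,0,0],[0,0,0],[0,0,0],[0,0,0]], "xyz": [[-0.1,-0.17,3],[-0.1,-0.17,6],[-0.1,-0.17,9],[-0.1,-0.17,10.2],[-0.1,-0.17,10.2],[-0.1,-0.17,10.2],[-0.1,-0.17,10.2],[-0.1,-0.17,10.2]], "jaw": [80,80,80,80,80,60,50,50]}}

```text
time_s: 25.7
eef_pos: [0.3921, -0.317, 0.025]
eef_rot: [0.001, -0.0, 1.0, -0.001]
wrist_force: [-0.7, 1.5, 6.6]
opening: 0.561
grasp_force: 61.4
```

{"op": "send_rows", "data": {"dr": [[0,0,0],[0,0,0],[0,0,0],[0,0,0],[0,0,0],[0,0,0],[0,0,0],[0,0,0]], "xyz": [[0,0,0],[0,0,0],[0,0,0],[0,0,-3],[0,0,-7],[0,0,-12],[0,0,-12],[0,0,-12]], "jaw": [45,45,45,45,45,45,45,45]}}

```text
time_s: 26.7
eef_pos: [0.3911, -0.3159, 0.1434]
eef_rot: [0.0, -0.0, 1.0, -0.0]
wrist_force: [-1.0, 0.2, -0.8]
opening: 0.556
grasp_force: 61.9
```

```bash
python3 - <<'E'
from h import *
go([.4295,.0447,.14])
E
```

```text
xyz cm [-3.85 36.06  0.32] dr [-0.01  0.    0.  ]
```

{"op": "send_rows", "data": {"dr": [[0,0,0],[0,0,0],[0,0,0],[0,0,0],[0,0,0],[0,0,0],[0,0,0],[0,0,0]], "xyz": [[-0.5,4,0],[-1,9,0],[-2,15,0],[-3,21,0],[-3.5,27,0],[-3.85,32,0],[-3.85,35,0],[-3.85,36.06,0]], "jaw": [45,45,45,45,45,45,45,45]}}

```text
time_s: 27.7
eef_pos: [0.4282, 0.0462, 0.1418]
eef_rot: [-0.002, -0.001, 1.0, 0.0]
wrist_force: [-0.1, -0.5, 0.1]
opening: 0.561
grasp_force: 62.1
```

{"op": "send_rows", "data": {"dr": [[0,0,0],[0,0,0],[0,0,0],[0,0,0],[0,0,0],[0,0,0],[0,0,0],[0,0,0]], "xyz": [[0,0,1],[0,0,2.5],[0,0,4],[0,0,4],[0,0,4],[0,0,4],[0,0,4],[0,0,4]], "jaw": [45,45,45,45,45,45,45,45]}}

```text
time_s: 28.7
eef_pos: [0.4298, 0.0446, 0.1036]
eef_rot: [0.0, -0.0, 1.0, -0.0]
wrist_force: [-0.6, -0.4, -0.5]
opening: 0.559
grasp_force: 62.1
```

```bash
python3 - <<'E'
from h import *
go([.4295,.0447,.080])
E
```

```text
xyz cm [0.03 0.01 2.36] dr [-0.    0.01  0.  ]
```

{"op": "send_rows", "data": {"dr": [[0,0,0],[0,0,0],[0,0,0],[0,0,0],[0,0,0],[0,0,0],[0,0,0],[0,0,0]], "xyz": [[0,0,0.6],[0,0,1.2],[0,0,1.6],[0,0,1.9],[0,0,2.1],[0,0,2.25],[0,0,2.3],[0,0,2.35]], "jaw": [45,45,45,45,45,45,45,45]}}

```text
time_s: 29.7
eef_pos: [0.4297, 0.0446, 0.0808]
eef_rot: [-0.0, -0.0, 1.0, -0.0]
wrist_force: [-7.2, 0.1, 17.1]
opening: 0.556
grasp_force: 63.6
```

{"op": "send_rows", "data": {"dr": [[0,0,0],[0,0,0],[0,0,0],[0,0,0],[0,0,0],[0,0,0],[0,0,0],[0,0,0]], "xyz": [[0,0,-0.05],[0,0,-0.05],[0,0,-0.05],[0,0,-0.05],[0,0,-3],[0,0,-7],[0,0,-7],[0,0,-7]], "jaw": [45,65,85,85,85,85,85,100]}}

```text
time_s: 30.7
eef_pos: [0.4293, 0.0446, 0.1493]
eef_rot: [-0.0, -0.0, 1.0, 0.0]
wrist_force: [-0.9, 0.1, -0.2]
opening: 1.004
grasp_force: 0.0
```

```bash
python3 - <<'E'
from h import *
im,c,o=grab("w13");print(o["eef_pos"])
for th in(55,70): lens(im,c,(.4295,.0447,.071),.025,th)
go([.538,.1715,.12],o)
E
```

```text
[0.42929244 0.04463055 0.14929544]
px (np.float64(324.5), np.float64(250.0)) size 84 95 exp 83.60459092841383 roi 112 -> [0.4256 0.0464 0.071 ]
px (np.float64(325.0), np.float64(249.5)) size 85 96 exp 83.60459092841383 roi 112 -> [0.4253 0.0466 0.071 ]
xyz cm [-10.87  12.68   2.93] dr [ 0. -0.  0.]
```

{"op": "send_rows", "data": {"dr": [[0,0,0],[0,0,0],[0,0,0],[0,0,0],[0,0,0],[0,0,0],[0,0,0],[0,0,0]], "xyz": [[-4,4,0],[-8,9,1],[-11.2,12.6,3],[-11.2,12.6,3],[-11.2,12.6,3],[-11.2,12.6,3],[-11.2,12.6,3],[-11.2,12.6,3]], "jaw": [100,100,100,100,100,100,100,100]}}

```text
time_s: 31.75
eef_pos: [0.5418, 0.1701, 0.1206]
eef_rot: [0.001, 0.0, 1.0, 0.0]
wrist_force: [-0.4, -1.4, 0.2]
opening: 0.996
grasp_force: 0.0
```

```bash
python3 - <<'E'
from h import *
im,c,o=grab("w14");print(o["eef_pos"])
for th in(55,70): lens(im,c,(.541,.171,.015),.030,th)
E
```

```text
[0.54178374 0.17011772 0.1206147 ]
px (np.float64(328.5), np.float64(245.0)) size 90 89 exp 89.57631131122011 roi 120 -> [0.544  0.1745 0.015 ]
px (np.float64(329.0), np.float64(245.0)) size 91 89 exp 89.57631131122011 roi 120 -> [0.544  0.1749 0.015 ]
```

{"op": "send_rows", "data": {"dr": [[0,0,0],[0,0,0],[0,0,0],[0,0,0],[0,0,0],[0,0,0],[0,0,0],[0,0,0]], "xyz": [[-0.22,0.27,3],[-0.22,0.27,6],[-0.22,0.27,9],[-0.22,0.27,9.9],[-0.22,0.27,9.9],[-0.22,0.27,9.9],[-0.22,0.27,9.9],[-0.22,0.27,9.9]], "jaw": [90,90,90,90,90,70,60,60]}}

```text
time_s: 32.8
eef_pos: [0.5454, 0.1735, 0.0228]
eef_rot: [0.002, -0.0, 1.0, 0.0]
wrist_force: [-1.0, -0.3, 7.1]
opening: 0.675
grasp_force: 64.1
```

{"op": "send_rows", "data": {"dr": [[0,0,0],[0,0,0],[0,0,0],[0,0,0],[0,0,0],[0,0,0],[0,0,0],[0,0,0]], "xyz": [[0,0,0],[0,0,0],[0,0,0],[0,0,-3],[0,0,-7],[0,0,-12],[0,0,-12],[0,0,-12]], "jaw": [55,55,55,55,55,55,55,55]}}

```text
time_s: 33.8
eef_pos: [0.5435, 0.1733, 0.1408]
eef_rot: [0.0, -0.0, 1.0, 0.0]
wrist_force: [-0.6, -0.9, -0.9]
opening: 0.68
grasp_force: 64.3
```

```bash
python3 - <<'E'
from h import *
im,c,o=grab("w15");go([.4235,.1622,.14],o)
print(pix("wrist",(.4235,.1622,.066),c),pix("wrist",(.4295,.0447,.078),c))
E
```

```text
xyz cm [12.   -1.11  0.08] dr [0. 0. 0.]
[298.19773747  28.53408532] [43.73765421 36.42638661]
```

{"op": "send_rows", "data": {"dr": [[0,0,0],[0,0,0],[0,0,0],[0,0,0],[0,0,0],[0,0,0],[0,0,0],[0,0,0]], "xyz": [[4,-0.4,0],[8,-0.8,0],[11,-1.1,0],[12,-1.1,1],[12,-1.1,3.3],[12,-1.1,3.3],[12,-1.1,3.3],[12,-1.1,3.3]], "jaw": [55,55,55,55,55,55,55,55]}}

```text
time_s: 34.85
eef_pos: [0.4246, 0.1623, 0.1083]
eef_rot: [0.0, -0.0, 1.0, 0.0]
wrist_force: [0.4, -0.3, -0.5]
opening: 0.672
grasp_force: 64.3
```

```bash
python3 - <<'E'
from h import *
im,c,o=grab("w16");go([.4235,.1622,.081],o);print(o["eef_pos"])
cv2.imwrite("pics/m3.png",cv2.resize(im[150:420,180:480],None,fx=2,fy=2))
E
```

```text
xyz cm [ 0.11 -0.01  2.73] dr [0.   0.01 0.  ]
[0.42459726 0.16231838 0.10830761]
```

View pics/m3.png

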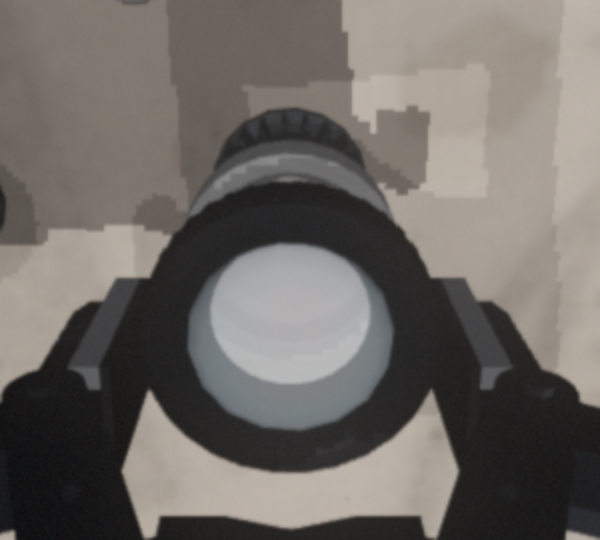

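{"op": "send_rows", "data": {"dr": [[0,0,0],[0,0,0],[0,0,0],[0,0,0],[0,0,0],[0,0,0],[0,0,0],[0,0,0]], "xyz": [[0.1,0,0.7],[0.1,0,1.4],[0.1,0,1.9],[0.1,0,2.2],[0.1,0,2.5],[0.1,0,2.6],[0.1,0,2.7],[0.1,0,2.77]], "jaw": [55,55,55,55,55,55,55,55]}}

```text
time_s: 35.9
eef_pos: [0.423, 0.1623, 0.0808]
eef_rot: [-0.0, -0.0, 1.0, -0.0]
wrist_force: [-4.2, -0.9, 11.8]
opening: 0.679
grasp_force: 65.4
```

Seated at the expected height (0.0808) with about 12 N. Releasing and retreating.

{"op": "send_rows", "data": {"dr": [[0,0,0],[0,0,0],[0,0,0],[0,0,0],[0,0,0],[0,0,0],[0,0,0],[0,0,0]], "xyz": [[0,0,-0.05],[0,0,-0.05],[0,0,-0.05],[0,0,-0.05],[0,0,-3],[0,0,-7],[-2,-3,-11],[-4,-8,-13]], "jaw": [55,75,95,95,95,95,95,100]}}

```text
time_s: 36.9
eef_pos: [0.4643, 0.0823, 0.2127]
eef_rot: [0.002, -0.002, 1.0, 0.0]
wrist_force: [1.6, 0.6, -0.7]
opening: 1.0
grasp_force: 0.0
```

{"op": "send_rows", "data": {"dr": [[0,0,0],[0,0,0],[0,0,0],[0,0,0],[0,0,0],[0,0,0],[0,0,0],[0,0,0]], "xyz": [[-1,-2,-1],[-1,-2,-3],[-1,-2,-4],[-1,-2,-4],[-1,-2,-4],[-1,-2,-4],[-1,-2,-4],[-1,-2,-4]], "jaw": [100,100,100,100,100,100,100,100]}}

```text
time_s: 37.9
eef_pos: [0.4727, 0.0624, 0.2499]
eef_rot: [-0.0, -0.0, 1.0, 0.0]
wrist_force: [-0.1, -0.0, 0.1]
opening: 0.997
grasp_force: 0.0
```

```bash
python3 - <<'E'
from h import *
im,c,o=grab("w17");print(o["eef_pos"])
s=ctrl.camera("scene")[:,:,::-1][200:310,185:360]
s=cv2.resize(s,(700,440),interpolation=cv2.INTER_CUBIC)[:, :]
w=im[40:370,130:570]
cv2.imwrite("pics/fin.png",np.hstack([cv2.resize(s,(400,300)),cv2.resize(w,(400,300))]))
E
```

```text
[0.47273385 0.06236367 0.24985389]
```

View pics/fin.png

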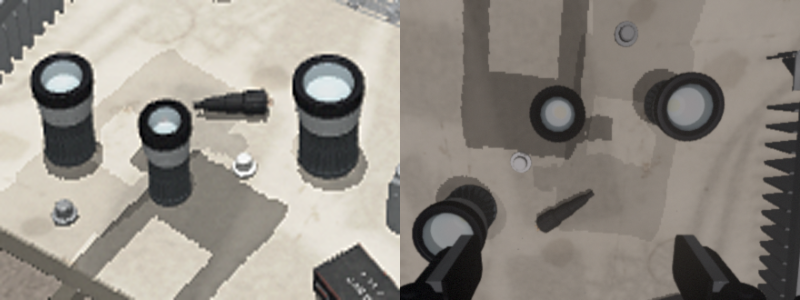

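All three heads show head, reflector and lens stacked level, and the gripper is clear of them.

```bash
python3 -c "
from bench import ctrl
print(ctrl.hand_in())"
```

```text
the job is handed in; nothing more can be done
None
```

All three lamp heads are finished and the job is handed in at about 38 s of the 112 s allowed: each has its own-size reflector and lens seated, level in the last pictures, and let go; the highest contact force read was about 21 N.

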